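# Stop the filler, pin its gate and reset the stop

### The job

Make the bottle gate of the filling station fast: first press the mushroom stop on the control box until it latches down and let go, then swing the gate shut and push the round-headed pin from the block down through fork and gate lug until its head seats. Only then twist the mushroom head clockwise so that it springs back up, and let go. Leave the start button, the other two pins and everything else on the table alone.

Things in the scene. Friction and masses are not known exactly. Their poses are not given: they have to be found in the camera images.
- panel: Grey control box, 160 (its x) x 100 (its y) x 45 mm high, fixed, left or right of the station. Origin at the centre of its underside. On its top: the mushroom stop at x = +35, y = 0 mm; a low flat round start button (24 mm diameter, top 53 mm above the table) at x = -45, y = +23; a small selector switch (top 63 mm above the table) at x = -45, y = -23.
- stop_top (a point): Centre of the domed top of the mushroom stop: round black head, 40 mm diameter, 21 mm high, fluted upright sides from 3 to 16 mm above its underside, on a 24 mm stem over a steel collar (44 mm diameter, top 51 mm above the table). The head's top is 82 mm above the table when up, 76 mm when pressed. Vertical axis, z up.
- stop_press (a joint): How far the mushroom stop is pressed down, m: 0 up (released), 0.006 fully down. It needs about 7 N to start, snaps over past about 3.5 mm and then latches down by itself.
- stop_turn (a joint): Turn of the mushroom head about its vertical axis, rad, clockwise seen from above positive, 0 at rest, 0.9 at its stop. Turning a pressed head by 0.9 rad lifts it 6 mm, back up, on an inner cam; past about 0.45 rad it pops up by itself once let go, and springs back to 0. Under 0.15 N m; raise the grip with it.
- start_button (a joint): How far the low flat start button beside the stop is pressed, m: 0 up, 0.004 down. Must not be pressed.
- station: Filling station on a fixed grey plate (its x -40 to +130 mm, y -150 to +150 mm, 8 mm thick). Origin at table height midway between gate hinge (y = +100 mm) and fork (y = -100 mm), x away from the robot. A 26 mm column, 318 mm tall, at x = 105, y = 125 mm carries a pipe and the filling nozzle (lowest point 195 mm above the table) over x = 52, y = 72 mm.
- gate (a joint): Angle of the swing gate, rad: 0 closed against its stop (its lug lies in the fork with all the holes in line), positive open, the free end swinging towards the plate's -x side, at most 1.0. Stiff: it stays where it is left (about 0.25 N m).
- gate_hinge (a point): Point on the vertical hinge axis of the gate, 31 mm above the table. The gate is a level steel bar 16 mm wide, 32 to 42 mm above the table, that ends 200 mm from this axis in a lug (30 x 30 x 10 mm) with a vertical hole of 12 mm.
- gate_grip (a point): Point on the axis of the gate's upright round grip post (14 mm diameter, from 42 to 96 mm above the table), 120 mm from the hinge axis; the point is 84 mm above the table.
- fork_top (a point): Centre of the mouth of the vertical 12 mm hole (2 mm chamfer) in the fork's upper tine, on its top face, 54 mm above the table. Tines 34 x 36 mm: upper 44 to 54 mm, lower 20 to 30 mm above the table, same hole in both; the closed gate's lug lies between them. A web joins the tines on the station's +x side.
- pin: The gate pin: steel, 90 g, plain ROUND head of 24 mm diameter and 22 mm height on a shank of 10 mm diameter and 42 mm length with a tapered tip. Origin at the centre of the shank's tip, z up to the head (z = 42 to 64 mm). Starts upright in any of the block's three holes, 32 mm deep, its head's underside 10 mm above the block.
- pin_collar (a point): Centre of the underside of the gate pin's round head, on the pin's axis, 42 mm above the shank's tip.
- block: White plastic block 60 (its x) x 170 (its y) x 40 mm high, fixed, with three blind holes at y = -55, 0, +55 mm, each holding an upright pin. Origin at the centre of its underside. It stands on the side of the station away from the control box.
- square_pin: A pin like the gate pin but with a SQUARE head, 21 x 21 x 22 mm, in the same block: leave it. Origin at the shank's tip.
- tee_pin: A pin with a T-shaped cross-bar head, 40 mm long, 10 mm thick, top 63 mm above the tip, in the same block: leave it. Origin at the shank's tip.
- bottle_a: On the station under the nozzle: honey bottle, 46 mm diameter, 118 mm tall, brown with a spouted cap; origin at the centre of its base. Bystander
- bottle_b: On the station behind the gate: honey bottle, 46 mm diameter, 118 mm tall, brown with a spouted cap; origin at the centre of its base. Bystander
- bottle_c: Beyond the control box: honey bottle, 46 mm diameter, 118 mm tall, brown with a spouted cap; origin at the centre of its base. Bystander
- jar: Honey jar, 66 mm diameter, 90 mm tall, beyond the pin block; origin at the centre of its base. Bystander
- wrench: Open wrench lying flat in front of the station. Bystander
- screwdriver: Screwdriver lying flat in front of the station. Bystander

How it is judged:
By the outcome, as a careful person would: the job done as asked, in the order asked, and still so for the second after the job is handed in, with the robot touching nothing.
It also fails if it takes over 72 s, if anything falls off the work surface, if the arm or the gripper's body presses on something with over 40 N, if the wrist force passes 120 N, or if a joint passes its speed limit or range.

### The arm

A 6-joint arm with a two-finger parallel gripper is mounted at the origin on the work surface. World frame = base frame: x ahead of the robot, y to its left, z up, the work surface at z = 0. Lengths are in m, angles in degrees, forces in N, time in s.
With the tool pointing down it reaches from about 0.35 to 0.975 m from the base axis. Payload 4.9 kg.
Tool frame: the origin (TCP) lies midway between the tips of the shut fingers; the grasp point (between the pads) lies 19 mm behind it; z points along the fingers, y is the line along which they close (so a half turn about z gives the same grasp; the last joint's range is limited). The gripper opens to 85 mm and grips with 20 to 120 N. Pads are 22 mm wide; open, the fingers measure 114 mm over their backs; the gripper's body (76 mm by 85 mm) begins 54 mm behind the grasp point. The pads swing forward as they close: fully open they stand 13 mm farther back than shut.
Start: joints at [68.927, 3.019, 92.412, -0, 84.569, -6.818], TCP at [0.154, 0.606, 0.231] pointing down, gripper open.
Joint ranges: [-172.51, 172.51], [-57.92, 126.97], [3.15, 148.05], [-58.71, 238.71], [5.1, 150.11], [-179.66, 179.66]. Speed limits (degrees/s): [147.25, 147.25, 180, 180, 180, 180].

### API

Orientations are given as [roll, pitch, yaw] about the fixed x, y, z axes, in that order (R = Rz(yaw) Ry(pitch) Rx(roll)).
In Python, from bench import r gives the robot as it stands.
- The arm moves only by the tool move_arm, never from a script. Its arguments are lists of equal length, an entry for each row: "claw": the opening, from -1 (shut) to 1 (fully open); "dp": the shift along the tool's x, y, z in mm, a list of three; "twist": the turn, a rotation vector about the tool's x, y, z in rad, a list of three. In form: {"claw": [claw, ...], "dp": [[x, y, z], ...], "twist": [[wx, wy, wz], ...]}. A call has 1 to 10 rows; each row shifts and turns the commanded pose from where the row before left it, along the tool's axes as they then stand; what a row does not reach is not made up. A row lasts 1/8 s, in which the tool goes at most 62.5 mm and 10.7 degrees, less where a joint would pass 70% of its speed; a pose out of reach is approached as far as the arm can. A call with a gripper value outside its range is refused whole. The fingers move at their own pace and stop on an object; the grip force is fixed at half the most. Time passes only in rows, so rows that do not move let the fingers close. It gives the time, the measured TCP pose, the force, the opening and the grip force at its end, in the units of the state.
- r.read_state(): the state, without advancing time (a new reading comes with each control period).
- r.grab_frame(name): name is "scene" or "top" or "wrist"; returns a dict with "frame" (384x512x3 uint8, red, green, blue), "K" (3x3 intrinsics, pixels), "k1" (the pictures are not rectified: a ray, as slopes to the right and down, at radius r is drawn at 1 + k1 r^2 times it, then the intrinsics apply), "view" (4x4, takes a point from world to camera coordinates); the wrist camera has in their place "tool_from_camera" (4x4, takes a point from camera to tool coordinates, whose origin is the TCP and whose axes are the flange's). Camera axes: x right, y down, z forward; pixel columns grow to the right and rows downward; lengths in m; the calibration is good to about 2 mm. A picture is of the moment at which its call begins: read the wrist's pose just before it. There is no depth.
- r.sign_off(): hands the job in; it is judged then, once.
The state is a dict: "time": time; "joint_pos": joint angles; "dq": joint speeds; "joint_torque": joint torques, N m; "position": TCP position; "eef_rot": TCP orientation; "force": force on the tool from outside, world axes, zero at the start; "moment": the same for the moment, N m; "finger_gap": finger opening in m; "finger_force": force on a finger pad.
Only numpy, scipy, OpenCV 4.12 (cv2) and the standard library are available. Lean on these libraries where they do the work, as an engineer would, in place of code of your own. Each camera call takes 0.05 s, during which the arm holds its last target. There are 200 camera calls.

## Working session

There is one attempt and no reset: what is moved stays moved. The work goes in short steps, Python scripts to look and compute and a tool call to move; the robot and the scene stay as the last step left them, time stands still between calls to the robot, and variables do not carry over. Pictures are saved under pics/ and viewed, at most 10 in all, crops included, and the job is handed in when it is done.

Besides the shell and the picture viewer there is one more tool, called after "Emit:" as a command line: name --argument value ..., lists and objects as JSON in quotes. move_arm: Moves the arm, as the interface text tells. Its arguments: {"type":"object","properties":{"claw":{"type":"array","items":{"type":"number"}},"dp":{"type":"array","items":{"type":"array","items":{"type":"number"}}},"twist":{"type":"array","items":{"type":"array","items":{"type":"number"}}}},"required":["claw","dp","twist"]}

```bash
ls; mkdir -p pics; python3 - <<'E'
from bench import r
import cv2,numpy as np
s=r.read_state();print({k:np.round(v,3).tolist() for k,v in s.items()})
for n in("scene","top"):
    f=r.grab_frame(n);cv2.imwrite(f"pics/{n}0.png",cv2.resize(f["frame"][:,:,::-1],(800,600),interpolation=cv2.INTER_CUBIC));cv2.imwrite(f"pics/{n}raw.png",f["frame"][:,:,::-1])
    print(n,f["K"].tolist(),f["k1"],np.round(f["view"],4).tolist())
f=r.grab_frame("wrist");print(f["K"].tolist(),f["k1"],np.round(f["tool_from_camera"],4).tolist())
E
```

```text
pics
{'time': 0.0, 'joint_pos': [68.927, 3.056, 92.491, -0.001, 84.568, -6.817], 'dq': [-0.006, 0.041, -0.041, 0.068, 0.035, 0.044], 'joint_torque': [0.002, -39.367, -37.018, -0.0, 0.007, -0.0], 'position': [0.154, 0.605, 0.23], 'eef_rot': [-179.885, -0.012, 165.745], 'force': [0.203, 0.257, 0.642], 'moment': [0.002, 0.008, 0.032], 'finger_force': 0.0, 'finger_gap': 0.085}
scene [[368.19948415800184, 0.0, 255.6984364968603], [0.0, 368.19948415800184, 191.55789299356616], [0.0, 0.0, 1.0]] 0.014868432243832446 [[0.7094, 0.7048, -0.0077, -0.3709], [0.5928, -0.6025, -0.5344, -0.2522], [-0.3813, 0.3745, -0.8452, 1.205], [0.0, 0.0, 0.0, 1.0]]
top [[498.62645476311855, 0.0, 258.4513506263056], [0.0, 498.62645476311855, 198.72314689324284], [0.0, 0.0, 1.0]] -0.1606745972309214 [[0.0037, -1.0, 0.0027, 0.009], [-0.9978, -0.0039, -0.0658, 0.5172], [0.0658, -0.0025, -0.9978, 1.2918], [0.0, 0.0, 0.0, 1.0]]
[[329.70746750485256, 0.0, 257.77618783415517], [0.0, 329.70746750485256, 197.1023618464849], [0.0, 0.0, 1.0]] -0.09789553194035595 [[-0.0, -0.9603, -0.2788, 0.0712], [1.0, 0.0003, -0.0012, -0.0], [0.0012, -0.2788, 0.9603, -0.1438], [0.0, 0.0, 0.0, 1.0]]
```

View pics/scene0.png

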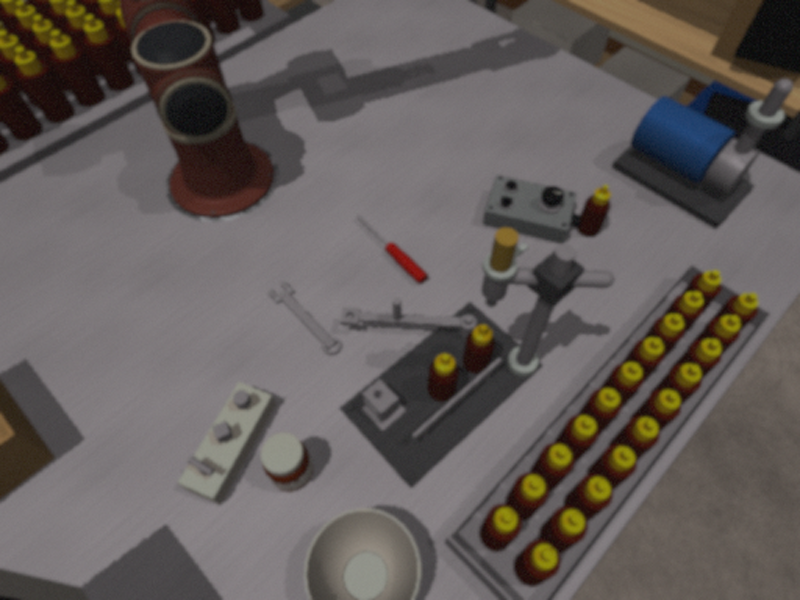

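View pics/top0.png

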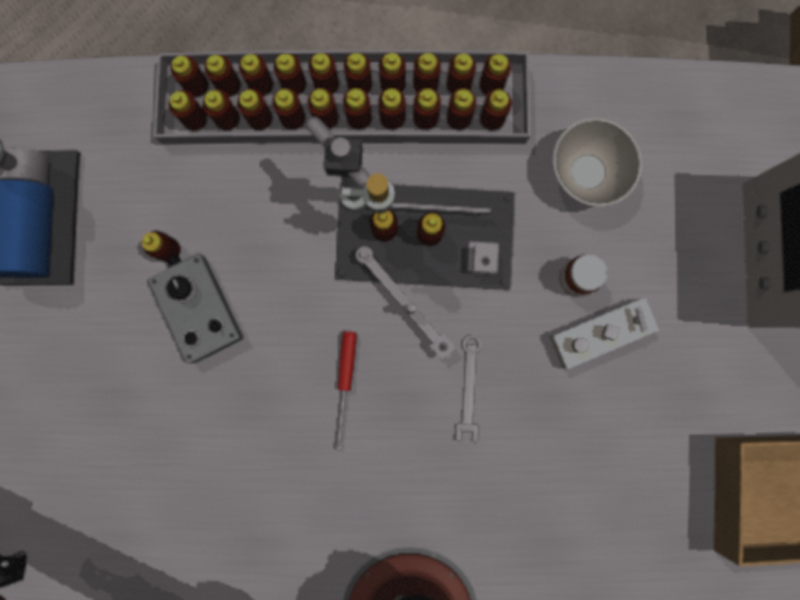

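The scene view shows the station, with the gate open, at (440,370); the panel at (530,205) and the pins at (242,398), (223,431) and a T at (205,466). In the top view the stop is at (179,288), the gate grip near (410,308), the fork hole at (486,260), the hinge at (364,255), and the pins at (580,345), (610,331) and T (635,318). Next I'll make rough positions by two-view triangulation.

```bash
cat > h.py <<'E'
import numpy as np,cv2
from scipy.spatial.transform import Rotation as R
from bench import r
def cam(n):
    if n=="wrist":
        s=r.read_state(); f=r.grab_frame(n); T=np.eye(4)
        T[:3,:3]=R.from_euler("xyz",s["eef_rot"],degrees=True).as_matrix(); T[:3,3]=s["position"]
        f["c2w"]=T@f["tool_from_camera"]
    else:
        f=r.grab_frame(n); f["c2w"]=np.linalg.inv(f["view"])
    return f
def ray(f,uv):
    d=(np.array(uv,float)-f["K"][:2,2])/f["K"][0,0]; u=d.copy()
    for _ in range(20): u=d/(1+f["k1"]*(u@u))
    v=f["c2w"][:3,:3]@np.r_[u,1]; return f["c2w"][:3,3],v/np.linalg.norm(v)
def plane(f,uv,z):
    o,d=ray(f,uv); return o+d*(z-o[2])/d[2]
def tri(*fu):
    A=np.zeros((3,3));b=np.zeros(3);L=[]
    for f,uv in fu:
        o,d=ray(f,uv);P=np.eye(3)-np.outer(d,d);A+=P;b+=P@o;L.append((P,o))
    x=np.linalg.solve(A,b); return x,max(np.linalg.norm(P@(x-o)) for P,o in L)
def proj(f,X):
    c=(np.linalg.inv(f["c2w"])@np.r_[X,1])[:3];u=c[:2]/c[2];u=u*(1+f["k1"]*(u@u));return u*f["K"][0,0]+f["K"][:2,2]
E
python3 - <<'E'
from h import *
t=cam("top");s=cam("scene")
k=.64
for n,a,b,z in [("stop",(179,288),(553,192),.082),("hinge",(364,255),(468,321),.042),("grip",(411,308),(397,302),.096),("lug",(443,347),(352,318),.042),("fork",(486,261),(379,395),.054),("pinL",(580,345),(242,398),.072),("pinM",(610,331),(223,431),.072),("tee",(635,318),(205,466),.072),("start",(215,325),(511,184),.053),("sel",(190,338),(506,201),.063)]:
    x,e=tri((t,np.array(a)*k),(s,np.array(b)*k));print(n,x.round(3),round(e,4),plane(t,np.array(a)*k,z).round(3),plane(s,np.array(b)*k,z).round(3))
E
```

```text
stop [0.549 0.376 0.084] 0.0011 [0.548 0.376 0.082] [0.549 0.379 0.082]
hinge [0.607 0.077 0.046] 0.0005 [0.607 0.077 0.042] [0.606 0.08  0.042]
grip [0.517 0.    0.093] 0.0007 [ 0.516 -0.     0.096] [ 0.519 -0.001  0.096]
lug [ 0.457 -0.052  0.034] 0.0024 [ 0.456 -0.054  0.042] [ 0.463 -0.053  0.042]
fork [ 0.598 -0.122  0.054] 0.0018 [ 0.597 -0.124  0.054] [ 0.599 -0.121  0.054]
pinL [ 0.459 -0.274  0.068] 0.0011 [ 0.459 -0.274  0.072] [ 0.462 -0.274  0.072]
pinM [ 0.482 -0.325  0.069] 0.0007 [ 0.481 -0.324  0.072] [ 0.484 -0.324  0.072]
tee [ 0.503 -0.371  0.06 ] 0.0013 [ 0.503 -0.367  0.072] [ 0.508 -0.372  0.072]
start [0.491 0.312 0.111] 0.0053 [0.49  0.322 0.053] [0.466 0.365 0.053]
sel [ 0.465  0.374 -0.003] 0.0064 [0.468 0.361 0.063] [0.492 0.316 0.063]
```

Emit:
move_arm --claw '[-1,-1,-1,-1,-1,-1,-1,-1,-1]' --dp '[[-55,-15.5,0],[-55,-15.5,0],[-55,-15.5,0],[-55,-15.5,0],[-55,-15.5,0],[-55,-15.5,0],[-55,-15.5,0],[-55,-15.5,0],[0,0,0]]' --twist '[[0,0,0],[0,0,0],[0,0,0],[0,0,0],[0,0,0],[0,0,0],[0,0,0],[0,0,0],[0,0,0]]'

```text
time: 1.38
position: [0.5526, 0.3746, 0.2307]
eef_rot: [-180.0, 0.0, 165.5]
force: [0.2, 0.2, -0.1]
finger_gap: -0.0003
finger_force: 0.0
```

```bash
python3 - <<'E'
from h import *
f=cam("wrist");g=f["frame"][:,:,::-1]
cv2.imwrite("pics/w1.png",cv2.resize(g,(800,600)));print(r.read_state()["position"],r.read_state()["eef_rot"])
X=np.array([.549,.377,.082]);p=proj(f,X);print(p)
gray=cv2.cvtColor(g,cv2.COLOR_BGR2GRAY);x,y=p.astype(int);print(gray[max(0,y-80):y+81:10,max(0,x-80):x+81:10])
E
```

```text
[0.55089666 0.37602005 0.23073927] [-1.79975427e+02 -5.44243444e-02  1.65577969e+02]
[259.83904981 178.23327808]
[[134 131 129 143  50  45 120 135 141 101 103 156 155 156 153 156 157]
 [134 134 128 141 136 133 138 138 136 138 103 102 149 156 161 153 154]
 [ 43  47  90 144 142 140 139 134 136 136 128 101 154 154 156 157 155]
 [ 44  40  43 143 142 139 138 137 137 134 134 117 106 151 150 154 155]
 [150 191 145 144 140 135 138 136 134 136 135 136  89 104 152 100 112]
 [129 144 149 144 139 139 119 120 106 122  97 136 134  98  99 100 102]
 [158 138 146 142 138 128 122  34  35  38  86  86 136 135  98 101  99]
 [158 160 139 144 140 134 119  50  47  46  32  83 133 134  90 157 152]
 [159 166 158 140 143 140 110  50  43  41  39 103 135 135 156 152 156]
 [157 159 160 161 140 138 136  42  42 154  92 132 132 158 159 158 154]
 [152 154 158 160 156 140 134 132 133 133 135 124  33  36  37  99 101]
 [157 153 150 154 155 161 137 135 133 134  96  33  35  34  38  39 101]
 [153 158 156 152 153 162 157 135 120 146 153 139  38  42  42  45 103]
 [152 157 151 154 153 154 156 156 155 155 156 157  39  45  85  80  41]
 [149 153 152 150 153 156 155 129 120 123 152 152  41  88 163 169 152]
 [149 152 152 154 151 154 138  73  41  73 134 154 152  65 162  97 157]
 [155 155 151 153 150  40  35  72  35  70  37  36 153 155 163 178 158]]
```

View pics/w1.png

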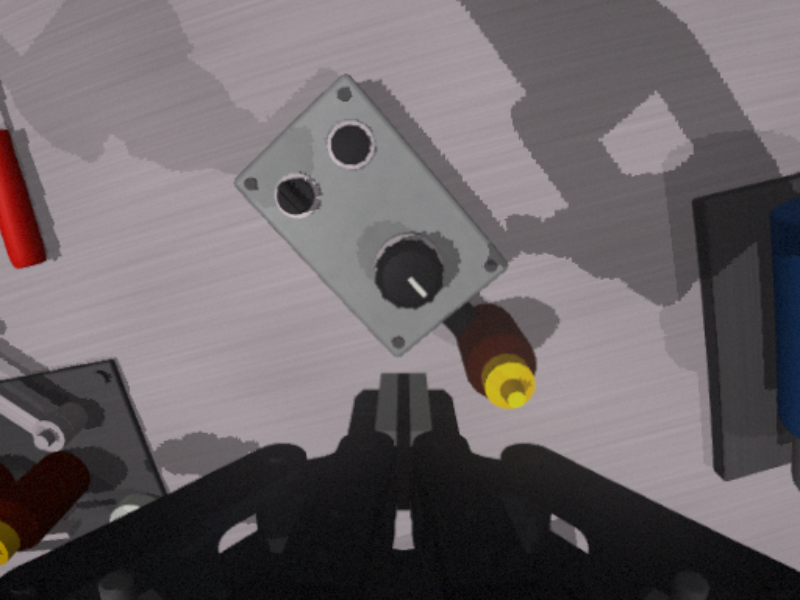

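The wrist view shows the stop at (409,271) of 800×600, the flat start button at (351,144), the selector at (296,195) and bottle_c near (497,355). I'll measure the head centre from averaged pose readings.

```bash
cat >> h.py <<'E'
def wcam(n=5):
    P=[];q=[]
    for _ in range(n):
        s=r.read_state();f=r.grab_frame("wrist");P.append(s["position"]);q.append(s["eef_rot"])
    T=np.eye(4);T[:3,:3]=R.from_euler("xyz",q,degrees=True).mean().as_matrix();T[:3,3]=np.mean(P,0)
    f["T"]=T;f["c2w"]=T@f["tool_from_camera"];f["spread"]=np.std(P,0);return f
def blob(m,near):
    n,l,st,c=cv2.connectedComponentsWithStats(m.astype(np.uint8))
    ok=[i for i in range(1,n) if st[i,4]>40];i=min(ok,key=lambda i:np.hypot(*(c[i]-near)))
    k=max(cv2.findContours((l==i).astype(np.uint8),cv2.RETR_EXTERNAL,cv2.CHAIN_APPROX_NONE)[0],key=len)
    return cv2.minEnclosingCircle(k),st[i]
E
python3 - <<'E'
from h import *
f=wcam();g=cv2.cvtColor(f["frame"],cv2.COLOR_RGB2GRAY);print(f["T"][:3,3],f["spread"])
(c,rad),st=blob(g<65,(262,174));print(c,rad,st)
X=plane(f,c,.077);print(X, "diam at plane",np.linalg.norm(plane(f,np.array(c)+[rad,0],.077)-X)*2)
t=cam("top");gt=cv2.cvtColor(t["frame"],cv2.COLOR_RGB2GRAY);(ct,rt),s2=blob(gt<50,(114.6,184.3));print(ct,rt,s2,tri((f,c),(t,ct)))
E
```

```text
[0.5494864  0.37728157 0.23099671] [0.00080942 0.00074925 0.00018732]
(258.97308349609375, 179.49668884277344) 22.32567596435547 [ 238  158   43   44 1384]
[0.54790615 0.37839239 0.077     ] diam at plane 0.041386629012136335
(111.80000305175781, 181.3000030517578) 10.822757720947266 [101 174  22  18 188] (array([0.55088261, 0.38035715, 0.08460219]), np.float64(0.004849479193689868))
```

Emit:
move_arm --claw '[-1,-1,-1,-1,-1,-1,-1,-1]' --dp '[[1,0,45],[0,0,45],[0,0,45],[0,0,8],[0,0,5],[0,0,4],[0,0,4],[0,0,0]]' --twist '[[0,0,0],[0,0,0],[0,0,0],[0,0,0],[0,0,0],[0,0,0],[0,0,0],[0,0,0]]'

```text
time: 2.72
position: [0.5497, 0.378, 0.0769]
eef_rot: [179.9, 0.1, 165.8]
force: [0.4, -0.7, -0.9]
finger_gap: 0.0001
finger_force: 0.0
```

Emit:
move_arm --claw '[-1,-1,-1]' --dp '[[0,0,1.5],[0,0,1],[0,0,0]]' --twist '[[0,0,0],[0,0,0],[0,0,0]]'

```text
time: 3.1
position: [0.5498, 0.378, 0.0756]
eef_rot: [179.9, 0.1, 165.7]
force: [-3.0, -1.8, 9.4]
finger_gap: 0.0004
finger_force: 4.5
```

Emit:
move_arm --claw '[-1,-1,-1,-1]' --dp '[[0,0,-10],[0,0,-50],[0,0,-50],[0,0,-40]]' --twist '[[0,0,0],[0,0,0],[0,0,0],[0,0,0]]'

```text
time: 3.6
position: [0.5493, 0.3776, 0.2256]
eef_rot: [179.9, 0.1, 165.7]
force: [0.4, -0.5, 0.9]
finger_gap: 0.0001
finger_force: 0.0
```

Emit:
move_arm --claw '[0.5,0.5,0.5,0.5,0.5,0.5,0.5,0.5,0.5,0.5]' --dp '[[-10,-60,0],[-10,-60,0],[-10,-60,0],[-10,-60,0],[-10,-60,0],[-10,-60,0],[-2,-14,0],[0,0,0],[0,0,0],[0,0,0]]' --twist '[[0,0,0],[0,0,0],[0,0,0],[0,0,0],[0,0,0],[0,0,0],[0,0,0.153],[0,0,0.153],[0,0,0.153],[0,0,0.153]]'

```text
time: 4.85
position: [0.5168, -0.0005, 0.223]
eef_rot: [180.0, 0.0, 130.4]
force: [-0.5, -0.1, -0.1]
finger_gap: 0.064
finger_force: 0.0
```

```bash
python3 - <<'E'
from h import *
w=wcam();t=cam("top");s=cam("scene");print(w["T"][:3,3],r.read_state()["eef_rot"])
im=np.zeros((600,800,3),np.uint8)
im[:300,:400]=cv2.resize(w["frame"],(400,300))
def crop(f,X,h=30):
    x,y=proj(f,X).astype(int);a=f["frame"][max(0,y-int(h*.75)):y+int(h*.75),max(0,x-h):x+h];print((max(0,x-h),max(0,y-int(h*.75))),a.shape);return cv2.resize(a,(400,300),interpolation=cv2.INTER_CUBIC)
im[:300,400:]=crop(t,[.549,.378,.08])
im[300:,:400]=crop(s,[.549,.378,.08])
im[300:,400:]=crop(s,[.482,-.32,.07],50)
cv2.imwrite("pics/m2.png",im[:,:,::-1])
for n,f in(("w",w),("t",t),("s",s)): np.savez(f"pics/{n}2.npz",**{k:v for k,v in f.items()})
for X in [[.517,0,.096],[.607,.077,.042],[.598,-.122,.054],[.457,-.053,.042]]: print(proj(w,np.array(X)))
E
```

```text
[ 5.16823622e-01 -4.02964257e-04  2.23014936e-01] [1.79997379e+02 4.59318119e-03 1.30759035e+02]
(np.int64(83), np.int64(162)) (44, 60, 3)
(np.int64(323), np.int64(101)) (44, 60, 3)
(np.int64(93), np.int64(237)) (74, 100, 3)
[258.79230025 188.07296266]
[374.86604816 174.83408883]
[242.46871812 305.65048517]
[179.66529749 175.77949133]
```

View pics/m2.png

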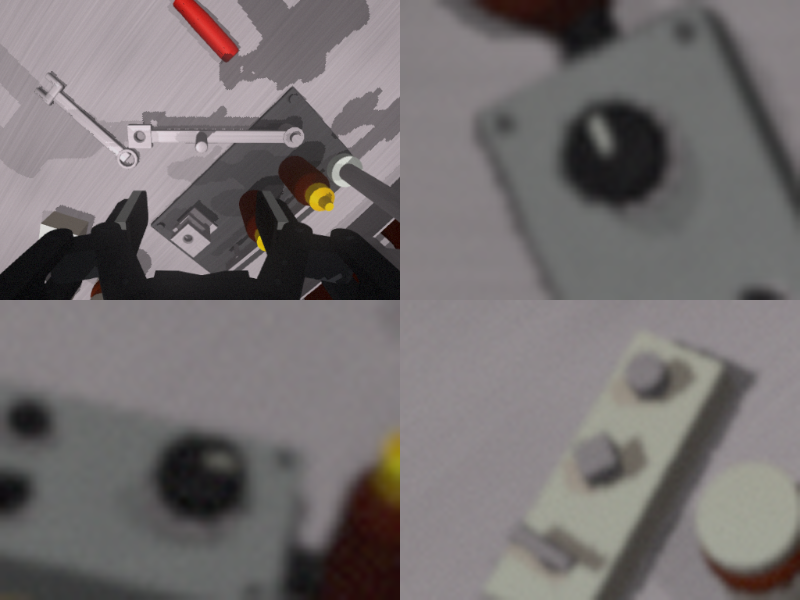

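The montage shows:
- Wrist view, top left (400×300): post top at (201,143), lug hole at (140,135), hinge at (293,137) and fork hole at (188,238). All are within 2 mm of the predictions.
- Scene crop of the block, bottom right: the near pin (650,372) is round, the middle one (600,460) is square and the far one is the T.

Next I grip the post.

Emit:
move_arm --claw '[0.5,0.5,0.5,0.5,-0.8,-0.8,-0.8,-0.8,-0.8]' --dp '[[0,0,50],[0,0,50],[0,0,40],[0,0,16],[0,0,0],[0,0,0],[0,0,0],[0,0,0],[0,0,0]]' --twist '[[0,0,0],[0,0,0],[0,0,0],[0,0,0],[0,0,0],[0,0,0],[0,0,0],[0,0,0],[0,0,0]]'

```text
time: 6.32
position: [0.5176, -0.0014, 0.0693]
eef_rot: [-179.9, 0.2, 130.7]
force: [-4.6, -3.0, 5.9]
finger_gap: 0.0117
finger_force: 58.5
```

```bash
python3 - <<'E'
from h import *
s=[]
for _ in range(5):
    q=r.read_state();s.append(np.r_[q["position"],q["eef_rot"]]);r.grab_frame("top")
print(np.mean(s,0),r.read_state()["finger_gap"],r.read_state()["force"])
f=dict(np.load("pics/w2.npz"));g=cv2.cvtColor(f["frame"],cv2.COLOR_RGB2GRAY)
x0,y0=242,305;print(g[y0-10:y0+11:1,x0-12:x0+13:2])
for n in "ts":
    f2=dict(np.load(f"pics/{n}2.npz"));g2=cv2.cvtColor(f2["frame"],cv2.COLOR_RGB2GRAY);x,y=proj(f2,np.array([.598,-.122,.054])).round().astype(int);print(n,x,y);print(g2[y-5:y+6,x-6:x+7])
E
```

```text
[ 5.17572542e-01 -1.41717618e-03  6.92732696e-02 -1.79952170e+02
  1.59036477e-01  1.30708991e+02] 0.012202274165289892 [-4.24388211 -3.27372201  5.59792849]
[[114 180 179 173 178 177 175 174 177 177 164  91  72]
 [164 181 175 175 177 177 172 177 180 178 175 143  76]
 [180 177 172 178 178 176 175 178 182 175 173 174 108]
 [182 174 175 178 179 177 174 179 178 173 172 173 152]
 [176 174 174 176 171 165 174 180 175 174 173 175 177]
 [173 174 178 172 142 127 140 167 174 174 172 173 175]
 [173 175 173 146 101  93  98 129 171 170 173 175 173]
 [176 180 166 119 113  89  92  95 152 174 175 177 173]
 [176 179 155 100 141  91  92  91 129 173 175 173 175]
 [176 179 137  76 121 106  91  82 120 170 175 172 171]
 [178 175 130  77  84  93  81  73 118 169 174 171 170]
 [175 176 132  84  75  72  74  73 121 166 173 175 169]
 [175 177 138 107  74  73  75  77 129 170 172 171 173]
 [176 178 153 123  86  74  72 114 135 171 172 171 173]
 [177 177 166 128 119 109 119 122 152 171 173 171 174]
 [180 181 173 146 128 133 135 136 166 172 170 173 173]
 [177 177 172 171 151 136 143 159 172 170 173 176 170]
 [180 1
[... 745 characters left out ...]
141 141 143 143 142 143 141]
 [ 64  49  77 116 134 137 137 138 138 139 139 140 137]]
s 242 253
[[105 116 119 120 118 118 119 119 122 120 118 110  91]
 [117 122 120 115 108 107 106 111 116 119 121 118 108]
 [121 123 114 104  94  87  90  97 105 116 122 121 118]
 [121 116 111  96  76  69  72  87 100 115 120 122 121]
 [121 121 111  93  73  67  73  88 104 114 119 122 121]
 [120 122 114  98  81  72  79  94 108 116 121 122 123]
 [119 121 118 111  98  92  91 104 112 119 121 123 121]
 [115 120 122 120 114 111 110 115 116 121 120 123 122]
 [105 114 121 119 123 119 120 120 122 123 122 120 121]
 [ 98 108 116 121 121 120 121 122 123 123 122 121 123]
 [ 96 101 111 116 120 123 123 124 121 121 121 123 121]]
```

Emit:
move_arm --claw '[-0.8,-0.8,-0.8,-0.8,-0.8,-0.8,-0.8,-0.8]' --dp '[[-12.1,0.6,0],[-12.1,0.6,0],[-12.1,0.6,0],[-12.1,0.6,0],[-12.1,0.6,0],[-12.1,0.6,0],[-12.1,0.6,0],[0,0,0]]' --twist '[[0,0,-0.101],[0,0,-0.101],[0,0,-0.101],[0,0,-0.101],[0,0,-0.101],[0,0,-0.101],[0,0,-0.101],[0,0,0]]'

```text
time: 7.58
position: [0.5918, -0.0411, 0.0693]
eef_rot: [-180.0, 0.3, 171.1]
force: [1.0, 0.7, 4.2]
finger_gap: 0.0122
finger_force: 59.8
```

Emit:
move_arm --claw '[-0.8,-0.8,-0.8]' --dp '[[-12.1,0.6,0],[-2,0,0],[0,0,0]]' --twist '[[0,0,-0.101],[0,0,0],[0,0,0]]'

```text
time: 7.95
position: [0.6025, -0.0421, 0.0692]
eef_rot: [-180.0, -0.2, 176.9]
force: [-9.6, 0.2, 12.8]
finger_gap: 0.0117
finger_force: 60.8
```

Emit:
move_arm --claw '[-0.8,-0.8]' --dp '[[-1.5,0,0],[0,0,0]]' --twist '[[0,0,0],[0,0,0]]'

```text
time: 8.2
position: [0.6025, -0.0421, 0.0692]
eef_rot: [-180.0, -0.4, 176.9]
force: [-15.3, 0.7, 16.5]
finger_gap: 0.0117
finger_force: 61.1
```

Emit:
move_arm --claw '[-0.8,-0.1,-0.1,-0.1,-0.1,-0.1,-0.1,-0.1,-0.1]' --dp '[[3,0,0],[0,0,0],[0,0,0],[0,0,0],[0,0,-15],[0,0,-45],[0,0,-45],[0,0,-45],[0,0,0]]' --twist '[[0,0,0],[0,0,0],[0,0,0],[0,0,0],[0,0,0],[0,0,0],[0,0,0],[0,0,0],[0,0,0]]'

```text
time: 9.32
position: [0.6049, -0.0425, 0.2239]
eef_rot: [-179.9, 0.6, 177.0]
force: [0.9, 0.0, -0.1]
finger_gap: 0.0384
finger_force: 0.0
```

```bash
cat >> h.py <<'E'
def hole(f,X,hw=14,lo=25):
    "centroid of the dark disc near predicted point X"
    g=cv2.cvtColor(f["frame"],cv2.COLOR_RGB2GRAY).astype(float);p=proj(f,np.array(X)).round().astype(int)
    for _ in range(3):
        a=g[p[1]-hw:p[1]+hw+1,p[0]-hw:p[0]+hw+1];y,x=np.mgrid[-hw:hw+1,-hw:hw+1]
        bg=np.percentile(a,75);w=np.where((x*x+y*y<=hw*hw)&(a<bg-lo),1.,0);d=np.array([(w*x).sum(),(w*y).sum()])/w.sum();q=p+d;p=q.round().astype(int)
    return q,w.sum()
E
python3 - <<'E'
from h import *
w=wcam();t=cam("top");s=cam("scene");print(w["T"][:3,3])
np.savez("pics/w3.npz",**w)
F=[.598,-.122,.054]
H={n:hole(f,F,h)for n,f,h in(("w",w,13),("t",t,5),("s",s,5))}
w2=dict(np.load("pics/w2.npz"));H["w2"]=hole(w2,F,11)
C={"w":w,"t":t,"s":s,"w2":w2}
for n in H: print(n,H[n],plane(C[n],H[n][0],.054).round(4))
print(tri(*[(C[n],H[n][0])for n in("w","w2")]),tri(*[(C[n],H[n][0])for n in("t","s")]),tri(*[(C[n],H[n][0])for n in H]))
im=cv2.resize(w["frame"],(800,600));cv2.imwrite("pics/w3.png",im[:,:,::-1])
E
```

```text
[ 0.60265243 -0.0421281   0.21877394]
w (array([173.45539906, 179.69014085]), np.float64(213.0)) [ 0.5997 -0.124   0.054 ]
t (array([309.16666667, 166.70833333]), np.float64(24.0)) [ 0.5977 -0.1189  0.054 ]
s (array([241.36842105, 251.78947368]), np.float64(19.0)) [ 0.5954 -0.1214  0.054 ]
w2 (array([240.27906977, 305.53488372]), np.float64(129.0)) [ 0.5961 -0.1235  0.054 ]
(array([ 0.59998941, -0.12660262,  0.04721822]), np.float64(0.001383702812557826)) (array([ 0.59654572, -0.1201665 ,  0.05440958]), np.float64(0.0016930619441119417)) (array([ 0.59683926, -0.12137778,  0.05733065]), np.float64(0.002855985671073699))
```

View pics/w3.png

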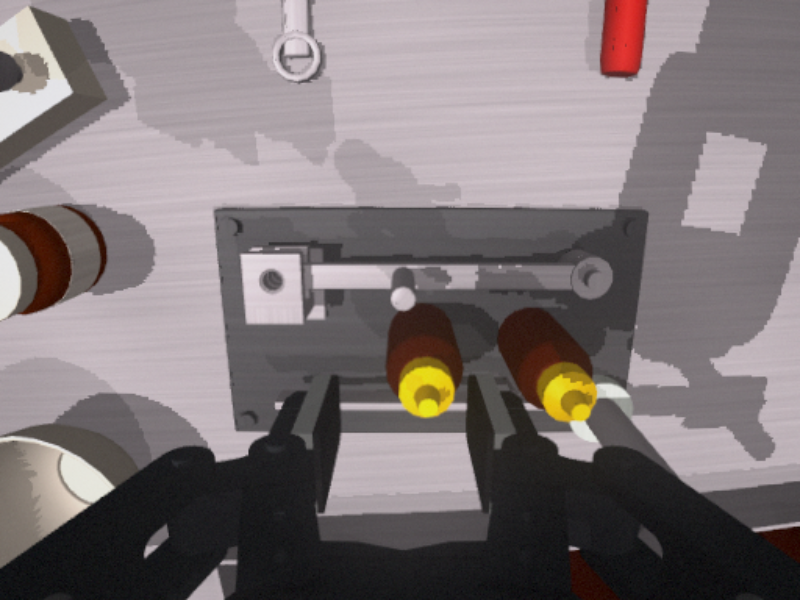

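The gate bar (y≈277) is now closed: the lug is inside the fork and the fork hole is at (271,280). Now to the pin.

Emit:
move_arm --claw '[0.1,0.1,0.1,0.1,0.1,0.1,0.1,0.1,0.1,0.1]' --dp '[[26,-48,0],[26,-48,0],[26,-48,0],[26,-48,0],[26,-48,0],[0,0,0],[0,0,0],[0,0,0],[0,0,0],[0,0,0]]' --twist '[[0,0,0],[0,0,0],[0,0,0],[0,0,0],[0,0,0.1],[0,0,0.183],[0,0,0.183],[0,0,0.183],[0,0,0.183],[0,0,0.183]]'

```text
time: 10.92
position: [0.4591, -0.2746, 0.2157]
eef_rot: [-180.0, -0.1, 118.5]
force: [0.8, 0.1, 0.5]
finger_gap: 0.0473
finger_force: 0.0
```

Emit:
move_arm --claw '[0.1,0.1]' --dp '[[0,0,0],[0,0,0]]' --twist '[[0,0,0.085],[0,0,0]]'

```text
time: 11.18
position: [0.4592, -0.2745, 0.2159]
eef_rot: [-180.0, -0.1, 114.0]
force: [0.3, 0.8, 0.7]
finger_gap: 0.0471
finger_force: 0.0
```

```bash
python3 - <<'E'
from h import *
w=wcam();print(w["T"][:3,3],r.read_state()["eef_rot"])
np.savez("pics/w4.npz",**w)
print(proj(w,np.array([.460,-.274,.072])),proj(w,np.array([.482,-.325,.072])))
im=cv2.resize(w["frame"],(800,600));cv2.imwrite("pics/w4.png",im[:,:,::-1])
E
```

```text
[ 0.45928163 -0.27464487  0.21618487] [-1.79991670e+02 -1.95786103e-02  1.13989445e+02]
[259.44840265 183.15245601] [258.66631824 240.16875618]
```

View pics/w4.png

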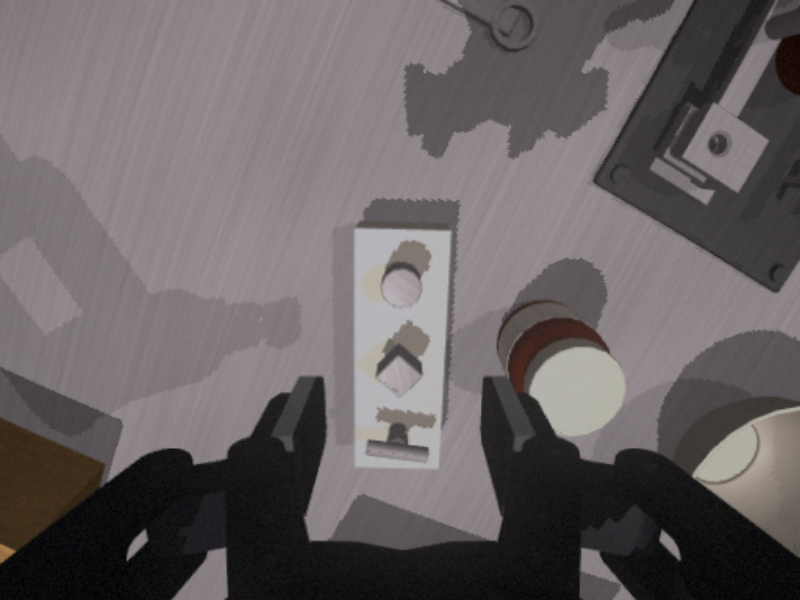

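The wrist view confirms the round head at (402,287), the square one at (399,370) and the T at (398,450). The fork hole is at (718,143).

```bash
python3 - <<'E'
from h import *
w=dict(np.load("pics/w4.npz"));w3=dict(np.load("pics/w3.npz"));w2=dict(np.load("pics/w2.npz"))
t=cam("top");s=cam("scene")
g=cv2.cvtColor(w["frame"],cv2.COLOR_RGB2HSV);y,x=184,257
lab=cv2.cvtColor(w["frame"],cv2.COLOR_RGB2LAB).astype(int)
print(lab[y-18:y+18:3,x],lab[y,x-18:x+19:3])
m=(abs(lab-np.median(lab[y-4:y+5,x-4:x+5].reshape(-1,3),0)).max(2)<9)
m[:y-17]=0;m[y+17:]=0;m[:,:x-17]=0;m[:,x+17:]=0
m=cv2.morphologyEx(m.astype(np.uint8),cv2.MORPH_OPEN,np.ones((5,5)))
(c,rad),st=blob(m,(x,y));print(c,rad,st);X=plane(w,c,.072);print(X,2*np.linalg.norm(plane(w,np.array(c)+[rad,0],.072)-X))
T=w["T"];print("pin in tool mm",1e3*(T[:3,:3].T@(X-T[:3,3])))
q,n=hole(w,[.598,-.122,.054],10);print(q,n,plane(w,q,.054))
print(tri((w,q),(w3,hole(w3,[.598,-.122,.054],13)[0]),(w2,hole(w2,[.598,-.122,.054],11)[0])))
E
```

```text
[[127 130 133]
 [ 73 129 128]
 [130 132 126]
 [164 131 127]
 [169 133 127]
 [172 132 128]
 [171 134 126]
 [174 132 126]
 [175 133 126]
 [179 132 127]
 [169 132 126]
 [187 129 126]] [[183 128 135]
 [184 128 135]
 [179 131 126]
 [180 132 128]
 [179 133 126]
 [175 133 126]
 [171 134 126]
 [170 133 127]
 [169 133 126]
 [164 133 127]
 [145 130 128]
 [187 129 127]
 [188 128 128]]
(255.5, 185.5) 11.85336971282959 [247 175  18  22 256]
[ 0.45764    -0.27743446  0.072     ] 0.021354135584852725
pin in tool mm [ -2.01813367  -2.56279481 144.18430339]
[459.77595628  91.79781421] 183.0 [ 0.59587233 -0.12198727  0.054     ]
(array([ 0.59700752, -0.12297671,  0.05466195]), np.float64(0.0025421346382541897))
```

```bash
python3 - <<'E'
from h import *
w=dict(np.load("pics/w4.npz"));x,y=257,184
lab=cv2.cvtColor(cv2.GaussianBlur(w["frame"],(3,3),0),cv2.COLOR_RGB2LAB).astype(int)
m=(lab[:,:,1]>=131)&(lab[:,:,2]<=129)&(lab[:,:,0]>145)
for row in m[y-18:y+19,x-20:x+21]: print("".join(".#"[int(v)] for v in row))
k=m.copy();k[:y-17]=0;k[y+18:]=0;k[:,:x-17]=0;k[:,x+18:]=0
k=cv2.morphologyEx(k.astype(np.uint8),cv2.MORPH_OPEN,np.ones((5,5)))
ct=max(cv2.findContours(k,cv2.RETR_EXTERNAL,cv2.CHAIN_APPROX_NONE)[0],key=len)
e=cv2.fitEllipse(ct);print(e,cv2.minEnclosingCircle(ct))
X=plane(w,e[0],.072);T=w["T"];print(X,1e3*(T[:3,:3].T@(X-T[:3,3])))
E
```

```text
.........................................
.........................................
.........................................
.........................................
.........................................
.........................................
.........................................
.................######..................
..............###########................
.............##############..............
...........#################.............
..........###################............
..........####################...........
.........######################..........
.........#######################.........
........########################.........
.......#########################.........
.......##########################........
.......##########################........
.......#########################.........
........########################.........
........########################.........
........########################.........
........###.###################..........
.........###.##################..........
..........####################...........
...........###################...........
...........#################.............
............###############..............
..............############...............
................#######..................
.........................................
.........................................
.........................................
.........................................
.........................................
.........................................
((256.7372741699219, 184.3551788330078), (22.405595779418945, 23.58238410949707), 132.83120727539062) ((256.6290283203125, 184.3709716796875), 12.182233810424805)
[ 0.45822647 -0.2760101   0.072     ] [ -0.95578945  -1.44738084 144.18476398]
```

Emit:
move_arm --claw '[0.1,0.1,0.1,0.1,-0.7,-0.7,-0.7,-0.7,-0.7]' --dp '[[-1,-1.4,50],[0,0,50],[0,0,45],[0,0,20],[0,0,0],[0,0,0],[0,0,0],[0,0,0],[0,0,0]]' --twist '[[0,0,0],[0,0,0],[0,0,0],[0,0,0],[0,0,0],[0,0,0],[0,0,0],[0,0,0],[0,0,0]]'

```text
time: 12.65
position: [0.459, -0.2765, 0.0526]
eef_rot: [180.0, 0.1, 114.0]
force: [-1.8, 1.3, 0.5]
finger_gap: 0.0217
finger_force: 58.8
```

Emit:
move_arm --claw '[-0.7,-0.7,-0.7,-0.7,-0.7,-0.7,-0.7,-0.7,-0.7,-0.7]' --dp '[[0,0,-20],[0,0,-35],[0,0,-35],[17,38,0],[17,38,0],[17,38,0],[17,38,0],[17,37.5,0],[0,0,22],[0,0,0]]' --twist '[[0,0,0],[0,0,0],[0,0,0],[0,0,0],[0,0,0],[0,0,0],[0,0,0],[0,0,0],[0,0,0],[0,0,0]]'

```text
time: 13.9
position: [0.5954, -0.1213, 0.1169]
eef_rot: [-179.8, -0.2, 114.0]
force: [-1.3, -0.2, -1.7]
finger_gap: 0.0217
finger_force: 59.1
```

```bash
python3 - <<'E'
from h import *
w=wcam();t=cam("top");s=cam("scene");print(w["T"][:3,3],r.read_state()["finger_gap"])
for n,f in(("w",w),("t",t),("s",s)): np.savez(f"pics/{n}5.npz",**f)
print(proj(w,np.array([.597,-.122,.054])),proj(s,np.array([.597,-.122,.054])))
im=np.zeros((600,800,3),np.uint8)
x,y=proj(w,np.array([.597,-.122,.06])).astype(int);print(x,y)
a=w["frame"][max(0,y-75):y+75,max(0,x-50):x+50];im[:600,:400]=cv2.resize(a,(400,600),interpolation=cv2.INTER_CUBIC);print("origin",max(0,x-50),max(0,y-75),a.shape)
x,y=proj(s,np.array([.597,-.122,.07])).astype(int)
a=s["frame"][y-40:y+20,x-20:x+20];im[:,400:]=cv2.resize(a,(400,600),interpolation=cv2.INTER_CUBIC);print("origin s",x-20,y-40)
cv2.imwrite("pics/m5.png",im[:,:,::-1])
E
```

```text
[ 0.59631262 -0.12215209  0.11882113] 0.021896210352866156
[259.6472008  212.07006537] [241.65875369 252.40941296]
259 215
origin 209 140 (150, 100, 3)
origin s 221 209
```

View pics/m5.png

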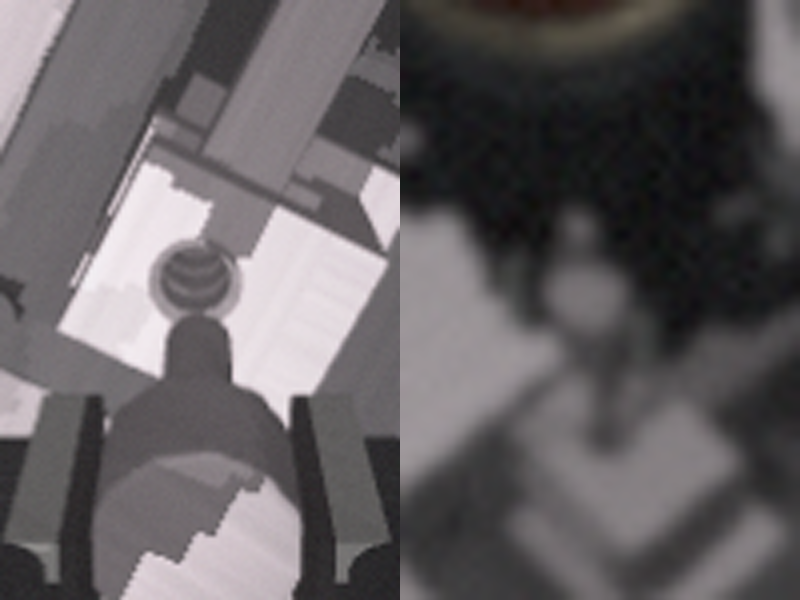

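```bash
python3 - <<'E'
from h import *
w=dict(np.load("pics/w5.npz"));T=w["T"];inv=lambda X:1e3*(T[:3,:3].T@(X-T[:3,3]))
H=plane(w,(258.0,210.5),.054);print("hole",H,"in tool",inv(H))
wp=lambda p:T[:3,:3]@(np.array(p)/1e3)+T[:3,3]
for rr in (3,4,5):
  for z in (41,43,45): print(rr,z,"far edge px",proj(w,wp([rr,0,z])).round(1),proj(w,wp([-rr,0,z])).round(1),"sides",proj(w,wp([0,5,z-8])).round(1),proj(w,wp([0,-5,z-8])).round(1))
s=dict(np.load("pics/s5.npz"))
print("scene tip pred",proj(s,wp([0,0,43])),"head und",proj(s,wp([0,0,1])),"hole",proj(s,H))
gg=cv2.cvtColor(w["frame"],cv2.COLOR_RGB2GRAY);print(gg[200:232,258],gg[226,244:274])
E
```

```text
hole [ 0.59554599 -0.12143585  0.054     ] in tool [ 0.90185807 -0.31279058 64.82258793]
3 41 far edge px [258.5 219.9] [258.5 229.3] sides [267.2 229.6] [249.9 229.6]
3 43 far edge px [258.5 218.7] [258.5 228. ] sides [267.1 228.3] [249.9 228.3]
3 45 far edge px [258.5 217.6] [258.5 226.8] sides [267. 227.] [250. 227.]
4 41 far edge px [258.5 218.3] [258.5 230.8] sides [267.2 229.6] [249.9 229.6]
4 43 far edge px [258.5 217.2] [258.5 229.6] sides [267.1 228.3] [249.9 228.3]
4 45 far edge px [258.5 216.1] [258.5 228.4] sides [267. 227.] [250. 227.]
5 41 far edge px [258.5 216.7] [258.5 232.4] sides [267.2 229.6] [249.9 229.6]
5 43 far edge px [258.5 215.6] [258.5 231.1] sides [267.1 228.3] [249.9 228.3]
5 45 far edge px [258.5 214.5] [258.5 229.9] sides [267. 227.] [250. 227.]
scene tip pred [241.02188619 248.57675834] head und [240.27339368 241.09583821] hole [241.40767809 251.85725156]
[157 135 111 104  96  91  92 104 105  97  91  91 101 109  98  90  86  98
  99  91  88  89  90  88  87  86  89  88  90  88  87  85] [236 237 236 233 232 231 151  86  86  86  89  87  88  88  89  84  86  86
  87  88  89  87 140 214 224 224 226 228 228 227]
```

Emit:
move_arm --claw '[-0.7,-0.7,-0.7,-0.7,-0.7]' --dp '[[1.1,0,15],[0,0,6],[0,0,4],[0,0,4],[0,0,0]]' --twist '[[0,0,0],[0,0,0],[0,0,0],[0,0,0],[0,0,0]]'

```text
time: 14.88
position: [0.5966, -0.1207, 0.0903]
eef_rot: [-180.0, -0.0, 113.9]
force: [-0.6, -1.0, -0.7]
finger_gap: 0.0218
finger_force: 59.1
```

Emit:
move_arm --claw '[-0.7,-0.7,-0.7,-0.7]' --dp '[[0,0,4],[0,0,4],[0,0,4],[0,0,0]]' --twist '[[0,0,0],[0,0,0],[0,0,0],[0,0,0]]'

```text
time: 15.38
position: [0.5965, -0.1206, 0.0781]
eef_rot: [-180.0, -0.0, 113.9]
force: [0.2, -1.3, -1.5]
finger_gap: 0.0213
finger_force: 59.2
```

Emit:
move_arm --claw '[-0.7,-0.7,-0.7,-0.7,-0.7]' --dp '[[0,0,5],[0,0,5],[0,0,5],[0,0,5],[0,0,0]]' --twist '[[0,0,0],[0,0,0],[0,0,0],[0,0,0],[0,0,0]]'

```text
time: 16.0
position: [0.5965, -0.1206, 0.0579]
eef_rot: [-180.0, -0.0, 113.9]
force: [-0.3, -2.7, -2.5]
finger_gap: 0.0217
finger_force: 59.3
```

Emit:
move_arm --claw '[-0.7,-0.7,-0.7,-0.7]' --dp '[[0,0,2],[0,0,1],[0,0,1],[0,0,0]]' --twist '[[0,0,0],[0,0,0],[0,0,0],[0,0,0]]'

```text
time: 16.5
position: [0.5969, -0.1208, 0.0555]
eef_rot: [-180.0, 0.0, 114.0]
force: [-2.9, -1.9, 4.4]
finger_gap: 0.0224
finger_force: 59.7
```

Emit:
move_arm --claw '[-0.7,-0.7,-0.7]' --dp '[[0,0,1],[0,0,1],[0,0,0]]' --twist '[[0,0,0],[0,0,0],[0,0,0]]'

```text
time: 16.88
position: [0.597, -0.1208, 0.0554]
eef_rot: [-180.0, -0.0, 114.0]
force: [-8.2, -0.4, 15.4]
finger_gap: 0.0215
finger_force: 60.8
```

Emit:
move_arm --claw '[-0.7,0,0,0,0,0,0,0,0,0]' --dp '[[0,0,-1.5],[0,0,0],[0,0,0],[0,0,0],[0,0,-15],[0,0,-50],[0,0,-50],[0,0,-50],[31.5,-46,0],[31.5,-46,0]]' --twist '[[0,0,0],[0,0,0],[0,0,0],[0,0,0],[0,0,0],[0,0,0],[0,0,0],[0,0,0],[0,0,0],[0,0,0]]'

```text
time: 18.12
position: [0.4869, -0.1005, 0.2217]
eef_rot: [179.9, 0.1, 114.0]
force: [-0.6, -0.2, -0.0]
finger_gap: 0.0425
finger_force: 0.0
```

```bash
python3 - <<'E'
from h import *
w=wcam();s=cam("scene");print(w["T"][:3,3])
im=np.zeros((600,800,3),np.uint8)
x,y=proj(w,np.array([.597,-.122,.076])).astype(int);print(x,y)
im[:,:400]=cv2.resize(w["frame"],(400,300))[:1].mean()*0
im[:300,:400]=cv2.resize(w["frame"],(400,300))
a=w["frame"][max(0,y-45):y+45,max(0,x-60):x+60];im[300:,:400]=cv2.resize(a,(400,300),interpolation=cv2.INTER_CUBIC)
x,y=proj(s,np.array([.597,-.122,.07])).astype(int)
im[:,400:]=cv2.resize(s["frame"][y-45:y+45,x-30:x+30],(400,600),interpolation=cv2.INTER_CUBIC)
cv2.imwrite("pics/m6.png",im[:,:,::-1])
E
```

```text
[ 0.48429783 -0.09953955  0.21966437]
355 250
```

View pics/m6.png

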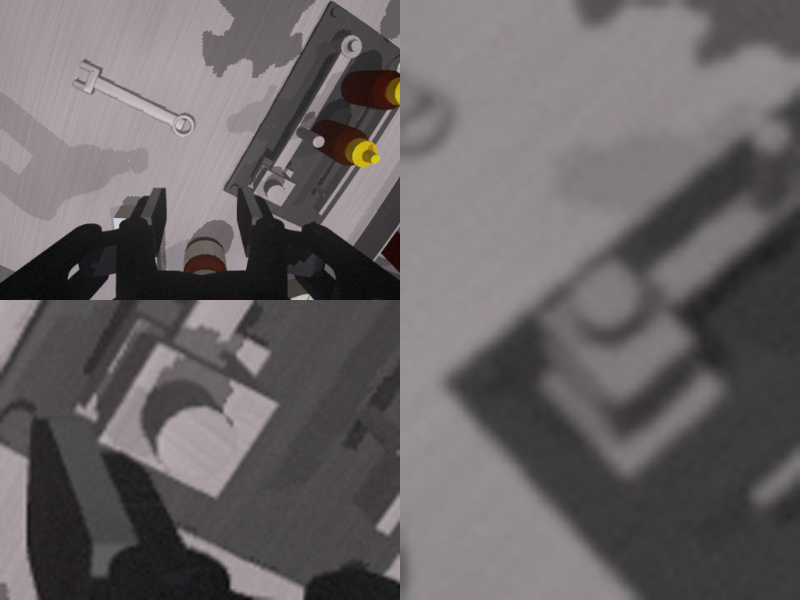

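The pin head sits flush on the fork: it is at (195,435) in the lower-left crop and (607,300) in the scene crop. Going to the stop.

Emit:
move_arm --claw '[0.5,0.5,0.5,0.5,0.5,0.5,0.5,0.5,0.5,0.5]' --dp '[[53.5,23.8,0],[53.5,23.8,0],[53.5,23.8,0],[53.5,23.8,0],[53.5,23.8,0],[53.5,23.8,0],[30.6,36,0],[30.6,36,0],[30.6,36,0],[0,0,0]]' --twist '[[0,0,0],[0,0,0],[0,0,0],[0,0,0],[0,0,0],[0,0,0],[0,0,0],[0,0,0],[0,0,0],[0,0,0.18]]'

```text
time: 19.68
position: [0.5506, 0.382, 0.2181]
eef_rot: [-180.0, -0.0, 103.5]
force: [-0.1, -0.0, 0.0]
finger_gap: 0.0639
finger_force: 0.0
```

Emit:
move_arm --claw '[0.5,0.5,0.5,0.5,0.5,0.5,0.5]' --dp '[[0,0,0],[0,0,0],[0,0,0],[0,0,0],[0,0,0],[0,0,0],[0,0,0]]' --twist '[[0,0,0.18],[0,0,0.18],[0,0,0.18],[0,0,0.18],[0,0,0.18],[0,0,0.037],[0,0,0]]'

```text
time: 20.55
position: [0.5495, 0.379, 0.2192]
eef_rot: [-180.0, -0.0, 50.1]
force: [-0.2, -0.1, -0.5]
finger_gap: 0.0642
finger_force: 0.0
```

```bash
python3 - <<'E'
from h import *
w=wcam();T=w["T"];print(T[:3,3],r.read_state()["eef_rot"],r.read_state()["joint_pos"])
np.savez("pics/w7.npz",**w)
g=cv2.cvtColor(w["frame"],cv2.COLOR_RGB2GRAY);p=proj(w,np.array([.5485,.3777,.071]));print(p)
(c,rad),st=blob(g<65,p);print(c,rad,st)
for z in(.071,.077):
    X=plane(w,c,z);print(z,X,1e3*(T[:3,:3].T@(X-T[:3,3])),2*np.linalg.norm(plane(w,np.array(c)+[rad,0],z)-X))
cv2.imwrite("pics/w7.png",cv2.resize(w["frame"],(800,600))[:,:,::-1])
E
```

```text
[0.54917961 0.37883407 0.21922968] [ 1.79999901e+02 -1.00841310e-03  4.99907384e+01] [2.82090724e+01 8.97514511e+00 8.71628828e+01 2.84289321e-04
 8.38609991e+01 6.82183035e+01]
[258.17564696 183.20900894]
(257.5, 180.5) 22.902063369750977 [ 236  158   44   46 1452]
0.071 [0.54965734 0.38003911 0.071     ] [  1.23303823  -0.4036246  148.22966567] 0.04167986871219497
0.077 [0.55057316 0.38113013 0.077     ] [  2.65737704  -0.40256089 142.22964101] 0.040823606341314496
```

View pics/w7.png

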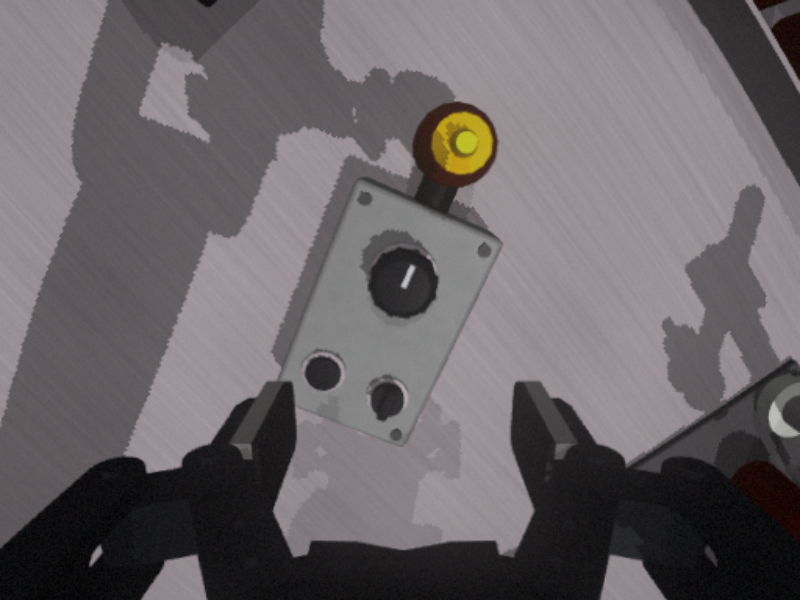

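The stop head is at (403,284) with its mark pointing up-right. The start button is at (322,371), the selector at (387,398), and bottle_c at (455,143) is clear of the finger line. Gripping the head.

Emit:
move_arm --claw '[0.4,0.4,0.4,0.4,0.4]' --dp '[[0.6,-0.4,50],[0,0,50],[0,0,45],[0,0,21],[0,0,0]]' --twist '[[0,0,0],[0,0,0],[0,0,0],[0,0,0],[0,0,0]]'

```text
time: 21.42
position: [0.5481, 0.3788, 0.0519]
eef_rot: [-179.9, 0.2, 50.0]
force: [0.4, -1.7, 0.1]
finger_gap: 0.0598
finger_force: 0.0
```

Emit:
move_arm --claw '[-0.3,-0.3,-0.3,-0.3]' --dp '[[0,0,0],[0,0,0],[0,0,0],[0,0,0]]' --twist '[[0,0,0],[0,0,0],[0,0,0],[0,0,0]]'

```text
time: 21.92
position: [0.5504, 0.3805, 0.0566]
eef_rot: [179.9, -0.2, 50.0]
force: [-2.9, -0.1, 6.9]
finger_gap: 0.0378
finger_force: 60.5
```

Emit:
move_arm --claw '[-0.3,-0.3,-0.3,-0.3,-0.3,-0.3]' --dp '[[0,0,-1],[0,0,-1],[0,0,-1],[0,0,-1],[0,0,-1],[0,0,-1]]' --twist '[[0,0,0.145],[0,0,0.145],[0,0,0.145],[0,0,0.145],[0,0,0.145],[0,0,0.145]]'

```text
time: 22.68
position: [0.551, 0.3792, 0.0615]
eef_rot: [-180.0, -0.3, -0.2]
force: [1.2, -3.2, 2.6]
finger_gap: 0.0375
finger_force: 60.9
```

```bash
python3 - <<'E'
from h import *
s=r.read_state();print({k:np.round(v,3).tolist() for k,v in s.items()})
E
```

```text
{'time': 22.675, 'joint_pos': [28.217, 17.236, 93.371, -0.128, 69.145, 118.421], 'dq': [-0.1, -0.753, -0.201, -0.357, 1.082, 65.864], 'joint_torque': [2.051, -44.277, -31.736, 0.734, -0.033, -0.886], 'position': [0.551, 0.379, 0.062], 'eef_rot': [-179.987, -0.276, -0.159], 'force': [1.236, -3.177, 2.623], 'moment': [-0.379, -0.211, 0.07], 'finger_force': 60.854, 'finger_gap': 0.037}
```

Turned about 0.87 rad and lifted. Release and rise, then check.

Emit:
move_arm --claw '[-0.3,0.5,0.5,0.5,0.5,0.5,0.5,0.5,0.5]' --dp '[[0,0,0],[0,0,0],[0,0,0],[0,0,0],[0,0,-10],[0,0,-50],[0,0,-50],[0,0,-50],[0,0,0]]' --twist '[[0,0,0],[0,0,0],[0,0,0],[0,0,0],[0,0,0],[0,0,0],[0,0,0],[0,0,0],[0,0,0]]'

```text
time: 23.8
position: [0.5516, 0.381, 0.2272]
eef_rot: [-179.7, -0.6, 0.1]
force: [-0.3, -0.2, 0.3]
finger_gap: 0.0639
finger_force: 0.0
```

```bash
python3 - <<'E'
from h import *
w=wcam();t=cam("top");s=cam("scene");print(w["T"][:3,3])
g=cv2.cvtColor(w["frame"],cv2.COLOR_RGB2GRAY)
c,st=blob(g<65,proj(w,np.array([.549,.379,.08])));print(c,plane(w,c[0],.077))
w7=dict(np.load("pics/w7.npz"))
for z in(.071,.077):
  for n,f in(("before",w7),("now",w)):
    pass
im=np.zeros((600,800,3),np.uint8);im[:300,:400]=cv2.resize(w["frame"],(400,300))
def crop(f,X,h):
    x,y=proj(f,np.array(X)).astype(int);q=h*3//4;return cv2.resize(f["frame"][y-q:y+q,x-h:x+h],(400,300),interpolation=cv2.INTER_CUBIC)
im[:300,400:]=crop(w,[.549,.379,.08],50);im[300:,:400]=crop(s,[.549,.378,.08],30);im[300:,400:]=crop(s,[.58,-.05,.05],70)
cv2.imwrite("pics/m8.png",im[:,:,::-1])
E
```

```text
[0.54949152 0.37975559 0.22144771]
((257.31646728515625, 181.34176635742188), 23.40250015258789) [0.5513257  0.38013047 0.077     ]
```

View pics/m8.png

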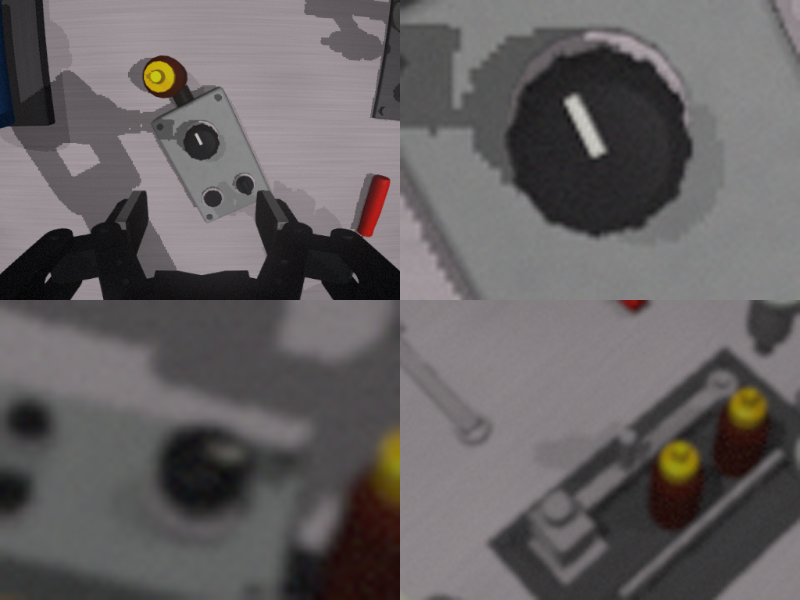

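The mark on the head is back in line with the panel's long axis (top-right crop). The head's imaged radius grew from 22.9 to 23.4 px although the camera is slightly higher, so it has sprung up. In the lower-right crop the gate is closed and the pin is seated at (558,508). I'm handing it in.

```bash
python3 -c "
from bench import r
print(r.sign_off())"
```

```text
the job is handed in; nothing more can be done
None
```

I pressed the stop until it latched, closed the gate, seated the round-headed pin, twisted the stop so it sprang back up, and handed the job in at about 24 s; the hand-in call returned no verdict.

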